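Load the label roll and its hold-down disc into the roll stand

ROBOT

A 6-joint arm with a two-finger parallel gripper is mounted at the origin on the work surface; the furniture and walls round the work are solid. World frame = base frame: x ahead of the robot, y to its left, z up, the work surface at z = 0. Lengths are in mm, angles in rad, forces in N, time in s.
With the tool pointing down it reaches from about 400 to 925 mm from the base axis. Payload 12.5 kg.
Tool frame: the origin (TCP) lies on the centre line of the jaws, within the pads' length; the fingertips stand 25 mm ahead of it and the grasp point (between the pads) lies 6 mm ahead of it (env.tip_extent is the distance from the TCP to the fingertips, in mm); x points along the fingers, z is the direction in which the jaws open and shut, and the axes are right-handed (so a half turn about x gives the same grasp; the last joint's range is limited). The gripper opens to 95 mm and grips with 3 to 60 N. Pads are 20 mm wide; open, the fingers measure 119 mm over their backs; the gripper's body (75 mm by 180 mm) begins 59 mm behind the grasp point.
Start: joints at [-1.255, 0.491, 1.559, -0, 1.092, -0.106], TCP at [255.9, -570.227, 239.661] pointing down, gripper open.
Joint ranges: [-3.1, 3.1], [-0.84, 2.19], [0.05, 2.79], [-1.13, 4.28], [0.06, 2.93], [-2.69, 2.69]. Speed limits (rad/s): [2.22, 2.22, 2.79, 3.14, 3.14, 3.14].

INTERFACE

Orientations are given as [roll, pitch, yaw] about the fixed x, y, z axes, in that order (R = Rz(yaw) Ry(pitch) Rx(roll)).
In Python, from cell import env gives the robot as it stands.
- The arm moves only by the tool step_arm, never from a script. Its argument "rows" is a list of rows, each a list of 6 numbers: the shift along the tool's x, y, z in mm, then the turn, a rotation vector about the tool's x, y, z in rad. In form: [[x, y, z, wx, wy, wz], ...]. A call has 1 to 8 rows; each row shifts and turns the pose as measured when the row begins, along the tool's axes as they then stand; what a row does not reach is not made up. A row lasts 1/8 s, in which the tool goes at most 62.5 mm and 10.7 degrees, less where a joint would pass 70% of its speed; a pose out of reach is approached as far as the arm can. A call is refused whole if a number of a shift passes 62.5 or a number of a turn 0.188, either way. A call with a gripper value outside its range is refused whole. "grip" is the finger opening in mm, from 0 to 95.1, set as the call begins (left out, the last holds). The fingers move at their own pace and stop on an object; the grip force is fixed at half the most. Time passes only in rows, so rows that do not move let the fingers close. It gives the time, the measured TCP pose, the force and the opening at its end, in the units of the state.
- env.state(): the state, without advancing time (a new reading comes with each control period).
- env.read_camera(name): name is "scene" or "top" or "wrist"; returns the picture (420x560x3 uint8, red, green, blue); there is no depth.
- env.get_calibration(name): a dict with "fx", "fy", "cx", "cy" (pixels), "pose" (4x4, takes a point from camera to world coordinates); the wrist camera has in their place "hand_eye" (4x4, takes a point from camera to tool coordinates, whose origin is the TCP and whose axes are the tool frame's). Camera axes: x right, y down, z forward; pixel columns grow to the right and rows downward; lengths in mm; the calibration is good to about 2 mm. The wrist camera is an equidistant fisheye: a pixel r from the principal point sees the ray r / f radians off the axis. A picture is of the moment at which its call begins: read the wrist's pose just before it. get_calibration takes no time and is no camera call.
- env.job_done(): hands the job in, once; it reports no verdict.
The state is a dict: "t": time; "joints": joint angles; "qvel": joint speeds; "tau": joint torques, N m; "eef_pos": TCP position; "tcp_rot": TCP orientation; "ft_force": force on the tool from outside, world axes, zero at the start; "moment": the same for the moment, N m; "opening": opening from 0.0 (shut) to 1.0 (fully open).
Only numpy, scipy, OpenCV 4.12 (cv2) and the standard library are available. Lean on these libraries where they do the work, as an engineer would, in place of code of your own. Each camera call takes 0.05 s, during which the arm holds its last target.

TASK

Load the label stand for the next packing run: set the white label roll upright and fully home in the stand's round cup, then lay the smaller knobbed disc centred and flat on top of the roll, knob up, so that it holds the roll down. The larger knobbed disc belongs to the packing tape; leave it where it lies.

Things in the scene. Friction and masses are not known exactly. Their poses are not given: they have to be found in the camera images.
- roll_center (a point): White paper label roll, standing on its flat end: 58 mm across, 40 mm high, 90 g, with a 20 mm hole down its middle. The point is its centre, 20 mm above its underside; z is the roll's axis and points up. It can be gripped across its 58 mm; in the cup only its upper 26 mm stand clear, so hold it by that upper part. (The brown packing tape nearby is a much larger roll, 95 mm across.)
- disc_center (a point): The smaller hold-down disc, bare aluminium with a thin black rubber underside: 60 mm across and 8 mm thick, with a round knob 24 mm across on its middle that rises to 36 mm above the underside (knob from 13 to 36 mm, narrower neck of 18 mm below it). The whole weighs about 120 g. The point is on its axis, 18 mm above the underside; z points up out of the knob. Grip it by the knob.
- big_disc_center (a point): The larger disc, to be left alone: same make and same knob as the smaller one, but 92 mm across and 8 mm thick. The point is on its axis, 18 mm above the underside; z up.
- seat (a point): Centre of the floor of the stand's cup. The stand is fixed: an aluminium plate 150 x 120 x 5 mm (150 along its x) with one round grey cup in its middle. The point is on the plate's top face, 5 mm above the table, which is the cup's floor. The cup's wall is 14 mm high (rim 19 mm above the table); inside it is 66 mm across at the floor and flares to 80 mm at the rim, outside 88 mm at the rim. Two pins 11 mm high stand on the plate 64 mm from the centre on its -x side. z up.
Things that resemble listed ones, but are neither listed nor needed, are in the scene too. Leave any green or turquoise look-alike of the part that bears roll_center alone.

How it is judged (in metres and radians):
On the way:
1. the label roll stands fully home in the cup (horizontal distance between roll_center and seat below 0.012 m and z of roll_center in the frame of seat between 0.014 and 0.026 m and angle between roll_center's own z axis and vertical below 0.175 rad), for 0.2 s.
At the end, for the whole second after the job is handed in: Label roll upright on the cup floor (within 12 mm of the cup centre, 6 mm of seated height, 10 degrees of upright); smaller disc flat on it, knob up (within 15 mm of the roll axis, 7 mm of resting height, 10 degrees of flat); both at rest and released (all of step 1 and horizontal distance between disc_center and roll_center below 0.015 m and z of disc_center in the frame of seat between 0.051 and 0.065 m and angle between disc_center's own z axis and vertical below 0.175 rad and linear speed of each of roll, disc below 0.02 m/s); the robot touches nothing.
It fails at once if the larger disc is moved more than 30 mm (distance of big_disc_center from where it was at the start of the episode above 0.03 m).
It also fails if it takes over 58 s, if anything falls off the work surface, if the arm or the gripper's body presses on something with over 40 N, if the wrist force passes 120 N, or if a joint passes its speed limit or range.

## Working session

There is one attempt and no reset: what is moved stays moved. The work goes in short steps, Python scripts to look and compute and a tool call to move; the robot and the scene stay as the last step left them, time stands still between calls to the robot, and variables do not carry over. Pictures are saved under pics/ and viewed, and the job is handed in when it is done.

Besides the shell and the picture viewer there is one more tool, called as a command line: name --pt "numbers of a row" for each row, then --argument value for the rest. step_arm: Moves the arm, as the interface text tells. Its arguments: {"type":"object","properties":{"rows":{"type":"array","items":{"type":"array","items":{"type":"number"}}},"grip":{"type":"number"}},"required":["rows"]}

```bash
ls; mkdir -p pics; python3 - <<'E'
from cell import env
import cv2
print(env.state())
for n in ["scene","top","wrist"]:
    im=env.read_camera(n); cv2.imwrite(f"pics/{n}0.png",im[:,:,::-1])
    print(n,env.get_calibration(n))
E
```

```text
pics
{'t': 0.0, 'joints': array([-1.25460296e+00,  4.91548868e-01,  1.55947826e+00,  2.40788850e-06,
        1.09170075e+00, -1.05588892e-01]), 'qvel': array([-1.36678423e-03, -1.91073014e-03, -1.52299177e-03, -8.05297499e-04,
       -6.68970468e-05, -4.03614399e-04]), 'tau': array([-1.55946823e-04, -6.12650084e+01, -2.58183521e+01,  6.92353863e-02,
        4.81873623e-02, -1.11939901e-04]), 'eef_pos': array([ 255.82245937, -569.99282787,  239.0584556 ]), 'tcp_rot': array([3.03412262, 1.56966109, 1.88510745]), 'ft_force': array([-0.98647293,  0.4211182 ,  0.47723937]), 'moment': array([-9.39378644e-03,  3.28479947e-02,  9.92701104e-05]), 'opening': 0.9991487917730426}
scene {'fx': 505.9922908796601, 'fy': 505.9922908796601, 'cx': 280.4776921944091, 'cy': 208.8106358290436, 'pose': array([[-5.52863426e-01, -3.66514807e-01,  7.48337443e-01,
        -4.25105977e+02],
       [-8.33247999e-01,  2.49969825e-01, -4.93166158e-01,
         5.89253355e+02],
       [-6.30908046e-03, -8.96204208e-01, -4.43596903e-01,
         5.80237521e+02],
       [ 0.00000000e+00,  0.00000000e+00,  0.00000000
[... 251 characters left out ...]
4e-01, -2.19327772e-02,  1.19886596e-02,
         2.58015225e+01],
       [-9.66618369e-03, -1.03090334e-01, -9.94625029e-01,
         9.53764848e+02],
       [ 0.00000000e+00,  0.00000000e+00,  0.00000000e+00,
         1.00000000e+00]])}
wrist {'fx': 325.19226210127806, 'fy': 325.19226210127806, 'cx': 283.6599263802383, 'cy': 210.102912078636, 'hand_eye': array([[ 1.27410176e-03, -2.76411867e-01,  9.61038426e-01,
        -1.44785001e+02],
       [ 9.34480511e-04, -9.61038457e-01, -2.76413115e-01,
         7.84639288e+01],
       [ 9.99998752e-01,  1.25025012e-03, -9.66159290e-04,
         2.31897511e-01],
       [ 0.00000000e+00,  0.00000000e+00,  0.00000000e+00,
         1.00000000e+00]])}
```

View pics/top0.png

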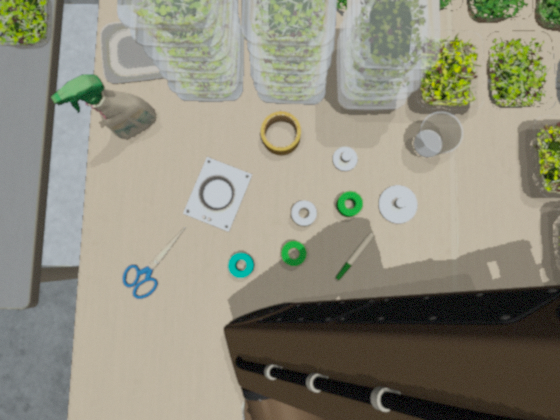

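View pics/scene0.png

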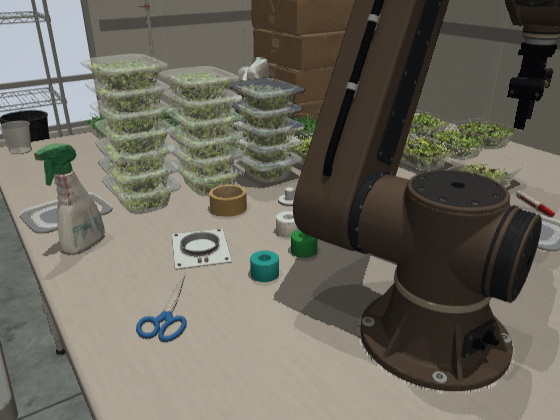

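View pics/wrist0.png

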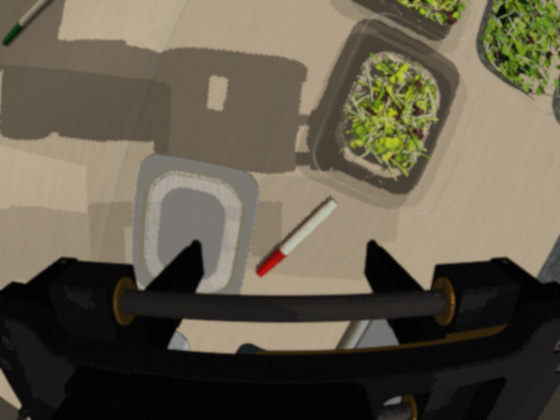

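```bash
cat > h.py <<'E'
import numpy as np,cv2
from cell import env
from scipy.spatial.transform import Rotation as R
def Rt(s): return R.from_euler('xyz',s['tcp_rot']).as_matrix()
def ray(n,u,v,s=None,C={}):
    c=C.setdefault(n,env.get_calibration(n))
    x=(u-c['cx'])/c['fx'];y=(v-c['cy'])/c['fy']
    if n=='wrist':
        r=np.hypot(x,y)+1e-12; d=np.array([np.sin(r)*x/r,np.sin(r)*y/r,np.cos(r)])
        H=c['hand_eye'];T=np.eye(4);T[:3,:3]=Rt(s);T[:3,3]=s['eef_pos'];P=T@H
    else: d=np.array([x,y,1.]);P=c['pose']
    d=P[:3,:3]@d
    return P[:3,3],d/np.linalg.norm(d)
def onz(n,u,v,z,s=None):
    o,d=ray(n,u,v,s);return o+d*(z-o[2])/d[2]
def tri(r1,r2):
    o1,d1=r1;o2,d2=r2
    t=np.linalg.lstsq(np.c_[d1,-d2],o2-o1,rcond=None)[0]
    a=o1+t[0]*d1;b=o2+t[1]*d2
    return (a+b)/2,np.linalg.norm(a-b)
E
python3 - <<'E'
from h import *
for nm,u,v,z in [('roll',304,212,40),('small knob',346,157,36),('big knob',399,202,36),('cup',217,193,19),('g1',350,204,40),('g2',293,253,40),('teal',241,265,40),('tape',281,133,30)]:
    p=onz('top',u,v,z);print(nm,p.round(0),np.hypot(*p[:2]).round())
im=cv2.imread('pics/top0.png');cv2.imwrite('pics/topz.png',cv2.resize(im[100:300,160:440],None,fx=2.8,fy=2.8,interpolation=cv2.INTER_CUBIC))
print(Rt(env.state()).round(3), env.state()['t'])
E
```

```text
roll [446.  -5.  40.] 446.0
small knob [ 578. -100.   36.] 586.0
big knob [ 475. -223.   36.] 524.0
cup [489. 201.  19.] 529.0
g1 [ 467. -110.   40.] 480.0
g2 [352.  18.  40.] 353.0
teal [322. 136.  40.] 350.0
tape [634.  53.  30.] 636.0
[[-0.     0.912  0.409]
 [ 0.001  0.409 -0.912]
 [-1.     0.    -0.001]] 0.15
```

View pics/topz.png

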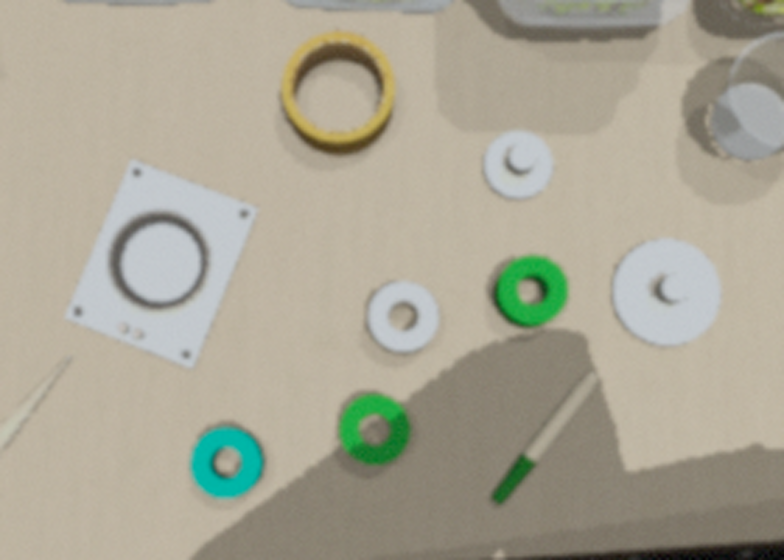

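```bash
python3 - <<'E'
from h import *
im=cv2.imread('pics/top0.png');hsv=cv2.cvtColor(im,cv2.COLOR_BGR2HSV)
m=((hsv[...,1]<30)&(hsv[...,2]>140)).astype(np.uint8)
cs,_=cv2.findContours(m,cv2.RETR_CCOMP,cv2.CHAIN_APPROX_NONE)
for c in cs:
    if cv2.contourArea(c)>30:
        (x,y),r=cv2.minEnclosingCircle(c)
        if 160<x<440 and 120<y<260: print(round(x,1),round(y,1),round(r,1),cv2.contourArea(c),cv2.minAreaRect(c), onz('top',x,y,40).round(0),onz('top',x,y,5).round(0))
E
```

```text
162.0 253.5 12.4 70.0 ((162.29505920410156, 253.74588012695312), (5.249512672424316, 24.839155197143555), 39.80556869506836) [344. 316.  40.] [344. 327.   5.]
303.6 212.6 13.6 528.0 ((304.0, 213.0), (26.0, 26.0), 90.0) [445.  -4.  40.] [448.  -5.   5.]
303.9 212.4 5.5 82.0 ((304.0, 212.0), (10.0, 10.0), 0.0) [445.  -5.  40.] [449.  -6.   5.]
397.9 203.7 20.4 1209.5 ((397.5, 203.5), (39.0, 39.0), 90.0) [ 470. -219.   40.] [ 475. -229.    5.]
217.1 193.3 14.4 605.5 ((217.0, 193.5), (27.0, 28.0), 90.0) [485. 196.  40.] [490. 203.   5.]
217.5 194.0 39.9 3140.0 ((217.23883056640625, 193.50469970703125), (51.38097381591797, 64.14046478271484), 22.166345596313477) [484. 195.  40.] [489. 202.   5.]
216.2 192.4 18.4 986.5 ((216.0, 192.5), (36.0, 35.0), 0.0) [487. 199.  40.] [493. 205.   5.]
344.8 158.2 13.2 503.0 ((344.5000305175781, 158.5), (25.455841064453125, 25.45584487915039), 45.0) [574. -97.  40.] [ 583. -102.    5.]
427.9 142.6 14.7 509.5 ((429.0, 143.0), (28.0, 26.0), 90.0) [ 615. -290.   40.] [ 625. -302.    5.]
```

step_arm --pt "0 50 -44 0 0 0" --pt "0 50 -44 0 0 0" --pt "0 50 -44 0 0 0" --pt "0 50 -44 0 0 0" --pt "0 50 -44 0 0 0" --pt "0 50 -44 0 0 0" --grip 95

```text
t: 0.9
eef_pos: [411.7, -227.1, 237.9]
tcp_rot: [2.977, 1.569, 1.821]
ft_force: [1.3, -0.3, 0.8]
opening: 1.002
```

step_arm --pt "0 26 -40 0 0 0" --pt "0 26 -40 0 0 0" --pt "5 26 -40 0 0 0" --pt "10 26 -40 0 0 0" --pt "10 18 -29 0 0 0" --pt "0 0 0 0 0 0"

```text
t: 1.65
eef_pos: [447.9, 5.7, 212.7]
tcp_rot: [2.467, 1.569, 1.317]
ft_force: [0.3, -0.9, -1.1]
opening: 0.996
```

```bash
python3 - <<'E'
from h import *
s=env.state();im=env.read_camera('wrist');cv2.imwrite('pics/w1.png',im[:,:,::-1]);np.save('w1.npy',s)
print(s['eef_pos'],s['tcp_rot'],Rt(s).round(3),s['joints'])
E
```

```text
[447.91916671   5.72695471 212.70379783] [2.46737409 1.56914033 1.31674359] [[ 0.     0.913  0.408]
 [ 0.002  0.408 -0.913]
 [-1.     0.001 -0.001]] [-0.13577989  0.27692127  2.00735614  0.00217528  0.85712101  1.0134268 ]
```

View pics/w1.png

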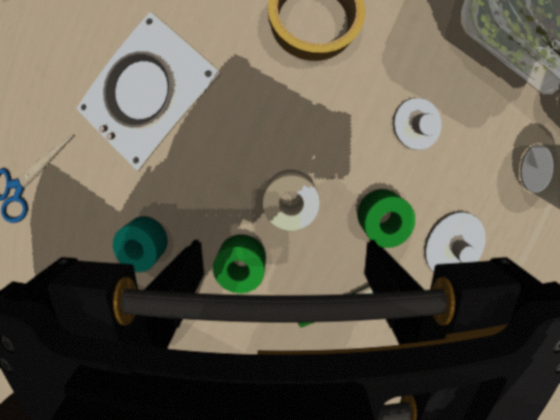

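```bash
python3 - <<'E'
import cv2,numpy as np
im=cv2.imread('pics/w1.png')
a=[im[y:y+90,x:x+90] for x,y in [(250,155),(95,40),(380,80)]]
cv2.imwrite('pics/w1z.png',np.hstack([cv2.resize(q,(266,266),interpolation=cv2.INTER_CUBIC) for q in a]))
E
```

```text
(no output)
```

View pics/w1z.png

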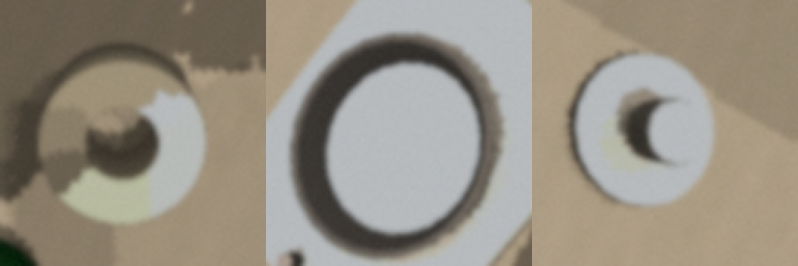

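```bash
python3 - <<'E'
from h import *
s=np.load('w1.npy',allow_pickle=True).item()
for n,w,t,z in [('roll',(291.5,202.4),(303.8,212.4),40),('floor',(141,90),(217.1,193.3),5),('knob',(430.7,124),(346.5,156.5),36),('disc',(418.2,124),(344.7,158.3),8)]:
    p,g=tri(ray('wrist',*w,s),ray('top',*t));print(n,p.round(1),g.round(1),onz('wrist',*w,z,s).round(1),onz('top',*t,z).round(1))
E
```

```text
roll [445.7  -4.1  34.6] 0.7 [446.8  -3.1  40. ] [445.2  -4.3  40. ]
floor [490.3 202.9   4.9] 0.3 [490.2 202.7   5. ] [490.4 203.    5. ]
knob [ 582.1 -102.5   32.4] 4.4 [ 583.6 -101.6   36. ] [ 578.9 -101.5   36. ]
disc [ 582.7 -101.8    2.5] 0.4 [581.6 -99.6   8. ] [ 581.5 -101.1    8. ]
```

step_arm --pt "40 -3 4 0 0 0" --pt "50 -3 4 0 0 0" --pt "50 0 0 0 0 0" --pt "20 0 0 0 0 0" --pt "0 0 0 0 0 0"

```text
t: 2.33
eef_pos: [448.4, -10.2, 50.7]
tcp_rot: [1.145, 1.564, -0.01]
ft_force: [-0.8, -0.3, 0.6]
opening: 1.001
```

```bash
python3 - <<'E'
from h import *
s=env.state();im=env.read_camera('wrist');cv2.imwrite('pics/w2.png',im[:,:,::-1]);np.save('w2.npy',s)
print(s['eef_pos'],Rt(s).round(3))
E
```

```text
[448.36735316 -10.18287402  50.740651  ] [[ 0.007  0.915  0.403]
 [-0.     0.403 -0.915]
 [-1.     0.007  0.003]]
```

View pics/w2.png

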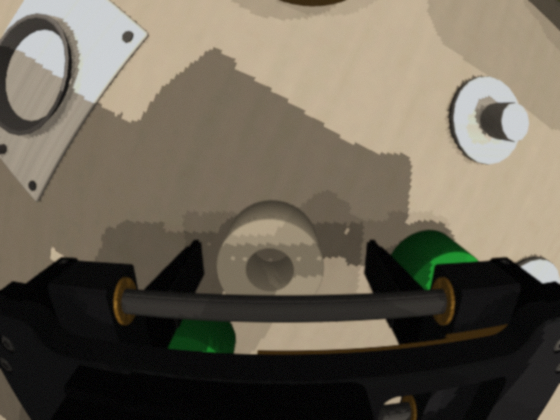

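step_arm --pt "2 0 -7 0 0 0" --pt "6 0 0 0 0 0" --pt "0 0 0 0 0 0"

```text
t: 2.75
eef_pos: [446.9, -4.0, 45.5]
tcp_rot: [1.076, 1.558, -0.08]
ft_force: [-0.5, 0.1, 0.9]
opening: 0.999
```

```bash
python3 - <<'E'
from h import *
s=env.state();im=env.read_camera('wrist');cv2.imwrite('pics/w3.png',im[:,:,::-1])
print(s['eef_pos'],onz('wrist',270,269,40,np.load('w2.npy',allow_pickle=True).item()))
E
```

```text
[446.8840045   -3.96203686  45.4552786 ] [446.6155172   -3.16359711  40.        ]
```

View pics/w3.png

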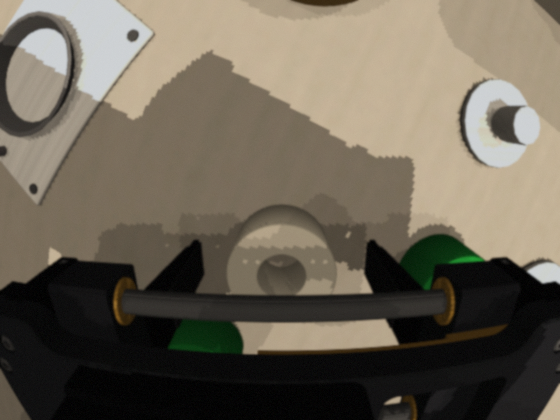

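step_arm --pt "2 0 0 0 0 0" --pt "0 0 0 0 0 0" --pt "0 0 0 0 0 0" --pt "0 0 0 0 0 0" --pt "0 0 0 0 0 0" --pt "0 0 0 0 0 0" --grip 45

```text
t: 3.55
eef_pos: [447.2, -4.0, 43.8]
tcp_rot: [1.072, 1.557, -0.084]
ft_force: [-0.5, 0.2, 1.0]
opening: 0.599
```

step_arm --pt "-30 0 0 0 0 0" --pt "-30 0 0 0 0 0" --pt "0 20 -28 0 0 0" --pt "0 26 -37 0 0 0" --pt "0 26 -37 0 0 0" --pt "0 26 -37 0 0 0" --pt "0 15 -21 0 0 0" --pt "0 0 0 0 0 0"

```text
t: 4.55
eef_pos: [486.5, 193.6, 106.0]
tcp_rot: [1.111, 1.557, -0.047]
ft_force: [-0.5, -0.1, -0.3]
opening: 0.595
```

```bash
python3 - <<'E'
from h import *
s=env.state();im=env.read_camera('wrist');cv2.imwrite('pics/w4.png',im[:,:,::-1])
r=Rt(s);print(s['eef_pos'],r.round(3)); d=np.array([490.3,202.8,s['eef_pos'][2]])-s['eef_pos'];print(r.T@d)
# rotation vector in tool frame to make x straight down
print(np.cross([1,0,0],r.T@[0,0,-1]))
E
```

```text
[486.4955518  193.6087213  105.96830669] [[ 0.014  0.916  0.401]
 [-0.001  0.401 -0.916]
 [-1.     0.012  0.006]]
[ 0.04623345  7.17235108 -6.89265353]
[ 0.          0.00608613 -0.01229425]
```

View pics/w4.png

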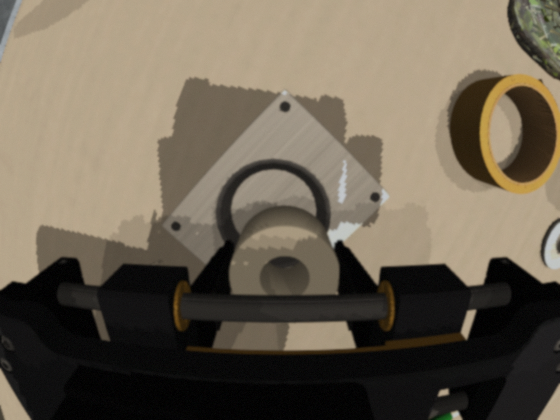

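step_arm --pt "0 7 -7 0 0.006 -0.012" --pt "20 0 0 0 0 0" --pt "15 0 0 0 0 0" --pt "0 0 0 0 0 0"

```text
t: 5.1
eef_pos: [490.5, 200.1, 70.1]
tcp_rot: [-1.914, 1.569, -3.076]
ft_force: [0.3, 0.3, -1.0]
opening: 0.597
```

```bash
python3 - <<'E'
from h import *
s=env.state();im=env.read_camera('wrist');cv2.imwrite('pics/w5.png',im[:,:,::-1])
r=Rt(s);print(s['eef_pos'],r.round(3)); d=np.array([490.3,202.8,s['eef_pos'][2]])-s['eef_pos'];print(r.T@d)
print(np.cross([1,0,0],r.T@[0,0,-1]), onz('wrist',286,275,s['eef_pos'][2]-3.8,s),s['ft_force'])
cv2.imwrite('pics/s5.png',cv2.resize(env.read_camera('scene')[180:300,130:290,::-1],None,fx=4,fy=4))
E
```

```text
[490.49137945 200.13545824  70.14634609] [[-0.002  0.918  0.397]
 [-0.     0.397 -0.918]
 [-1.    -0.002 -0.001]]
[ 3.69714354e-05  8.82438547e-01 -2.52145019e+00]
[ 0.         -0.00075261  0.00210859] [492.08685468 199.40620419  66.34634609] [ 0.32574393  0.25693272 -0.95446295]
```

View pics/w5.png

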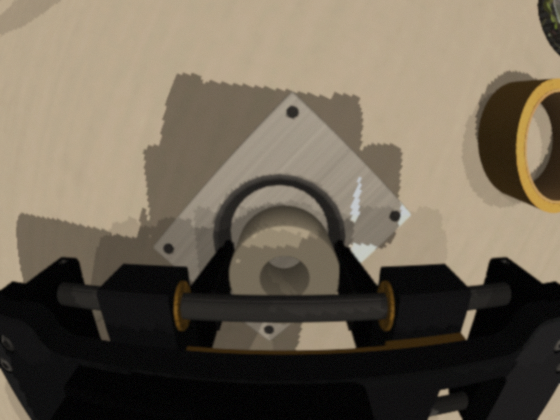

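View pics/s5.png

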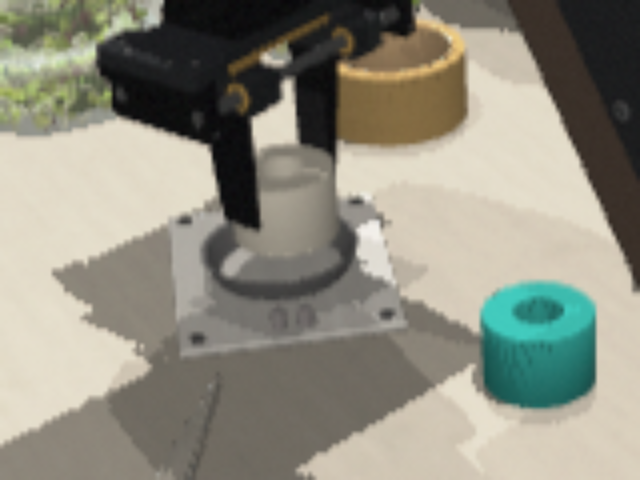

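```bash
python3 - <<'E'
from h import *
s=env.state()
print(np.mean([onz('wrist',u,v,5,s) for u,v in [(293,112),(395,216),(269,329),(168,249)]],0))
E
```

```text
[490.52682702 203.54538981   5.        ]
```

step_arm --pt "2 0 -2.5 0 0 0" --pt "8 0 0 0 0 0" --pt "6 0 0 0 0 0" --pt "0 0 0 0 0 0"

```text
t: 5.7
eef_pos: [490.2, 202.9, 55.0]
tcp_rot: [1.855, 1.57, 0.693]
ft_force: [-0.4, -0.4, -1.3]
opening: 0.597
```

step_arm --pt "3 0 0 0 0 0" --pt "2 0 0 0 0 0" --pt "1 0 0 0 0 0" --pt "0 0 0 0 0 0"

```text
t: 6.2
eef_pos: [490.2, 202.9, 49.0]
tcp_rot: [1.777, 1.569, 0.615]
ft_force: [-1.0, -0.0, 2.1]
opening: 0.599
```

step_arm --pt "0 0 0 0 0 0" --pt "0 0 0 0 0 0" --pt "0 0 0 0 0 0" --pt "0 0 0 0 0 0" --grip 90

```text
t: 6.7
eef_pos: [490.4, 203.0, 49.1]
tcp_rot: [1.672, 1.569, 0.51]
ft_force: [-0.2, 0.7, -0.2]
opening: 0.93
```

step_arm --pt "-30 0 0 0 0 0" --pt "-45 0 0 0 0 0" --pt "-45 0 0 0 0 0" --pt "0 0 0 0 0 0"

```text
t: 7.2
eef_pos: [490.1, 202.8, 171.9]
tcp_rot: [2.679, 1.57, 1.517]
ft_force: [-0.1, 0.1, -0.3]
opening: 0.947
```

```bash
python3 - <<'E'
from h import *
s=env.state();im=env.read_camera('wrist');cv2.imwrite('pics/w6.png',im[:,:,::-1]);np.save('w6.npy',s)
r=Rt(s);print(s['eef_pos'],r.round(3)); d=np.array([582,-101,s['eef_pos'][2]])-s['eef_pos'];print(r.T@d,s['ft_force'])
cv2.imwrite('pics/s6.png',cv2.resize(env.read_camera('scene')[180:300,130:290,::-1],None,fx=4,fy=4))
cv2.imwrite('pics/t6.png',env.read_camera('top')[:,:,::-1])
E
```

```text
[490.12062479 202.78432797 171.9117496 ] [[ 0.     0.918  0.397]
 [ 0.     0.397 -0.918]
 [-1.     0.    -0.   ]]
[-1.45131720e-01 -3.63125441e+01  3.15290526e+02] [-0.06500938  0.06695099 -0.27900504]
```

View pics/w6.png

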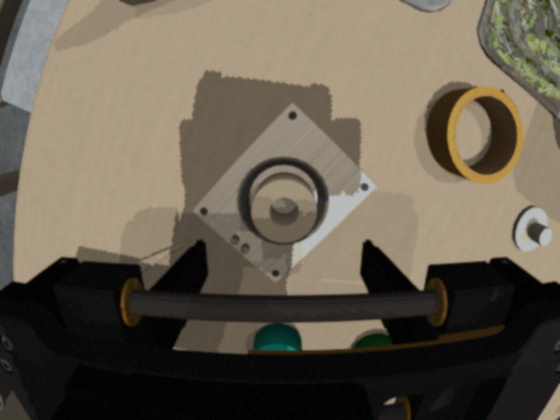

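View pics/s6.png

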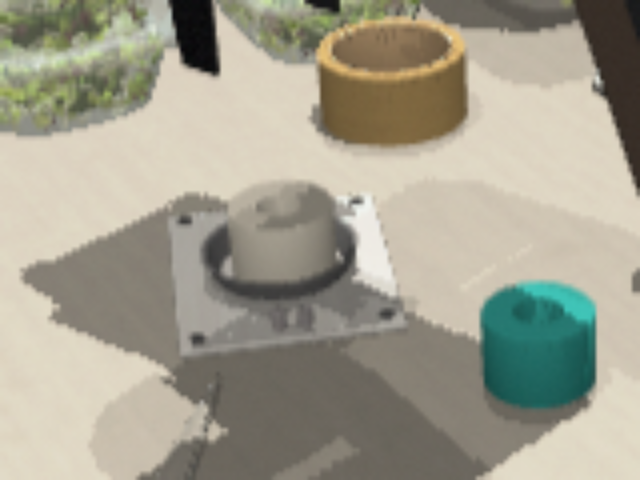

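```bash
python3 - <<'E'
from h import *
for u,v in [(340,108),(405,108),(375,108)]:
    print([onz('top',u,v,z).round() for z in (20,100,200)])
s=np.load('w6.npy',allow_pickle=True).item()
print(onz('wrist',284,207,45,s),onz('wrist',541,234,36,s))
print(env.state()['joints'])
s1=np.load('w1.npy',allow_pickle=True).item()
print([onz('wrist',u,v,20,s1).round() for u,v in [(462,20),(475,45),(560,97)]])
E
```

```text
[array([702., -87.,  20.]), array([671., -78., 100.]), array([633., -65., 200.])]
[array([ 705., -243.,   20.]), array([ 674., -220.,  100.]), array([ 636., -191.,  200.])]
[array([ 703., -171.,   20.]), array([ 673., -154.,  100.]), array([ 635., -133.,  200.])]
[493.08280351 203.85680937  45.        ] [582.19609853 -88.52952286  36.        ]
[2.67452475e-01 4.47245918e-01 1.86969819e+00 6.48862551e-04
 8.31089264e-01 1.42950748e+00]
[array([721., -95.,  20.]), array([ 702., -122.,   20.]), array([ 727., -276.,   20.])]
```

View pics/t6.png

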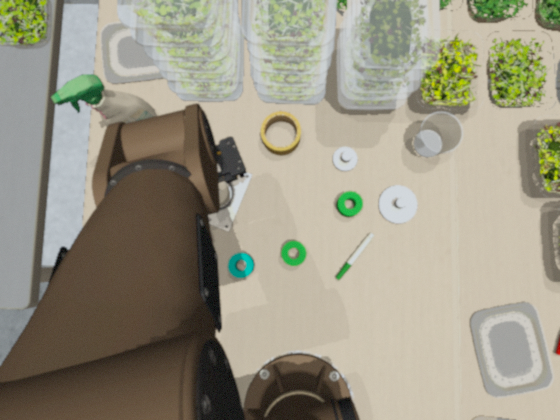

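step_arm --pt "0 -14 38 0 0 0" --pt "0 -14 38 0 0 0" --pt "0 -14 38 0 0 0" --pt "0 -14 38 0 0 0" --pt "0 -14 38 0 0 0" --pt "0 0 0 -0.18 0 0" --pt "0 0 0 -0.18 0 0" --pt "0 0 0 -0.18 0 0" --grip 80

```text
t: 8.35
eef_pos: [496.1, -6.5, 156.2]
tcp_rot: [-2.527, 1.544, -3.134]
ft_force: [0.0, 0.4, 0.2]
opening: 0.838
```

step_arm --pt "0 0 0 -0.18 0 0" --pt "0 0 0 -0.18 0 0" --pt "0 0 0 -0.18 0 0" --pt "0 0 0 -0.18 0 0" --pt "0 0 0 -0.18 0 0" --pt "0 0 0 -0.18 0 0" --pt "0 0 0 -0.18 0 0" --pt "0 0 0 -0.18 0 0"

```text
t: 9.35
eef_pos: [491.3, -6.1, 143.6]
tcp_rot: [2.196, 1.521, 3.078]
ft_force: [0.5, -0.1, 0.2]
opening: 0.842
```

step_arm --pt "0 0 0 -0.18 0 0" --pt "0 0 0 -0.18 0 0" --pt "0 0 0 -0.1 0 0" --pt "0 0 0 0 0 0"

```text
t: 9.85
eef_pos: [488.9, -5.9, 137.7]
tcp_rot: [1.705, 1.51, 3.063]
ft_force: [-1.0, -0.5, 0.1]
opening: 0.842
```

```bash
python3 - <<'E'
from h import *
s=env.state()
r=Rt(s);print(s['eef_pos'],r.round(3),s['joints']); d=np.array([582,-101,s['eef_pos'][2]])-s['eef_pos'];print(r.T@d,s['ft_force'])
E
```

```text
[488.87388825  -5.88125318 137.69362241] [[-0.061 -0.976  0.211]
 [ 0.005  0.212  0.977]
 [-0.998  0.06  -0.008]] [-0.14518476  0.46206389  1.96141879 -0.00571727  0.77882897 -1.49848166]
[  -6.10186668 -110.967578    -73.27354598] [-0.99939798 -0.51204496  0.14036785]
```

step_arm --pt "-10 0 0 0 -0.008 -0.06" --pt "-5 -35 -23 0 0 0" --pt "0 -38 -25 0 0 0" --pt "0 -38 -25 0 0 0" --pt "0 0 0 0 0 0"

```text
t: 10.48
eef_pos: [582.9, -103.4, 148.1]
tcp_rot: [1.563, 1.565, 2.907]
ft_force: [0.3, 0.4, -0.2]
opening: 0.837
```

```bash
python3 - <<'E'
from h import *
s=env.state();im=env.read_camera('wrist');cv2.imwrite('pics/w7.png',im[:,:,::-1]);np.save('w7.npy',s)
r=Rt(s);print(s['eef_pos'],r.round(3)); d=np.array([582,-101,s['eef_pos'][2]])-s['eef_pos'];print(r.T@d,s['ft_force'])
print(np.cross([1,0,0],r.T@[0,0,-1]))
E
```

```text
[ 582.86422463 -103.42784802  148.11641661] [[-0.006 -0.974  0.224]
 [ 0.001  0.224  0.974]
 [-1.     0.006  0.   ]]
[0.00882638 1.38701215 2.17196906] [ 0.30146769  0.43614548 -0.16418622]
[ 0.00000000e+00  5.08225144e-05 -6.28388366e-03]
```

View pics/w7.png

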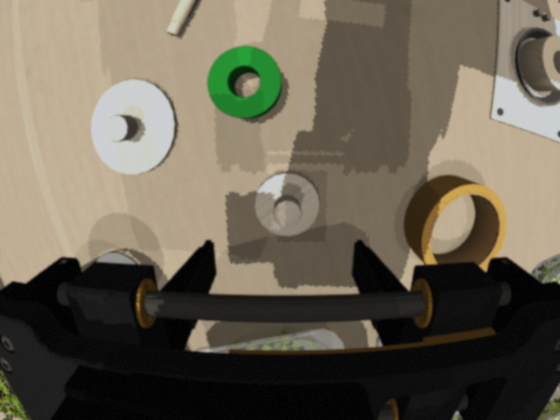

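```bash
python3 - <<'E'
from h import *
im=cv2.imread('pics/w7.png');cv2.imwrite('pics/w7z.png',cv2.resize(im[160:250,240:335],None,fx=6,fy=6,interpolation=cv2.INTER_CUBIC))
s=np.load('w7.npy',allow_pickle=True).item();w1=np.load('w1.npy',allow_pickle=True).item()
print(onz('wrist',288,210,36,s),onz('wrist',287.5,203,8,s),tri(ray('wrist',288,210,s),ray('wrist',430.7,124,w1)))
E
```

```text
[579.25090936 -98.50099396  36.        ] [580.43479196 -98.83783611   8.        ] (array([579.47772596, -98.57773995,  43.58383566]), np.float64(4.538082325881791))
```

View pics/w7z.png

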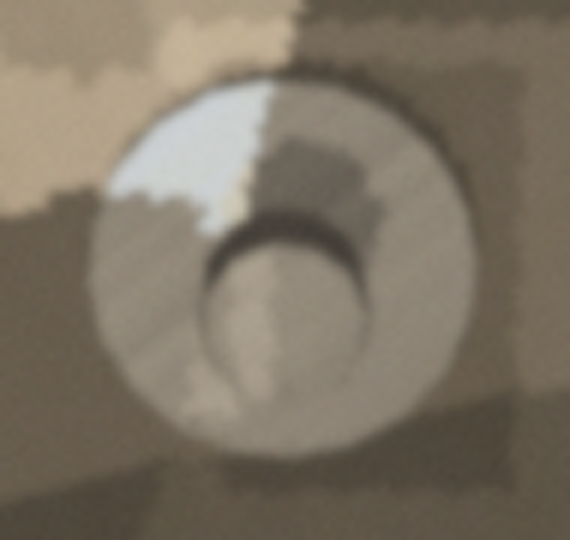

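```bash
python3 - <<'E'
from h import *
s=np.load('w7.npy',allow_pickle=True).item();w1=np.load('w1.npy',allow_pickle=True).item()
a=onz('wrist',287.9,213.7,36,s);print(a,onz('wrist',287,204.7,8,s),tri(ray('wrist',287.9,213.7,s),ray('top',346.5,156.5)))
print(Rt(s).T@(np.array([581.5,-99.5,148.1])-s['eef_pos']))
E
```

```text
[582.32186397 -99.27797215  36.        ] [581.88606614 -99.63105296   8.        ] (array([571.09030944, -97.06952636,  71.29914762]), np.float64(2.2444364192091935))
[0.03048841 2.21076988 3.52149619]
```

step_arm --pt "25 1 3.5 0 0 -0.006" --pt "40 0 0 0 0 0" --pt "24 0 0 0 0 0" --pt "0 0 0 0 0 0" --grip 60

```text
t: 11.02
eef_pos: [577.4, -95.0, 55.4]
tcp_rot: [1.449, 1.564, 2.79]
ft_force: [0.4, -0.4, -0.0]
opening: 0.635
```

```bash
python3 - <<'E'
from h import *
s=env.state();im=env.read_camera('wrist');cv2.imwrite('pics/w8.png',im[:,:,::-1]);np.save('w8.npy',s)
r=Rt(s);print(s['eef_pos'],r.round(3)); d=np.array([582,-99.5,s['eef_pos'][2]])-s['eef_pos'];print(r.T@d,s['ft_force'])
print(np.cross([1,0,0],r.T@[0,0,-1]))
E
```

```text
[577.39954605 -94.99865267  55.41338585] [[-0.006 -0.974  0.228]
 [ 0.002  0.228  0.974]
 [-1.     0.007  0.001]]
[-0.03844272 -5.50532748 -3.33409595] [ 0.41433741 -0.41068831 -0.01623237]
[ 0.          0.00079578 -0.00650074]
```

View pics/w8.png

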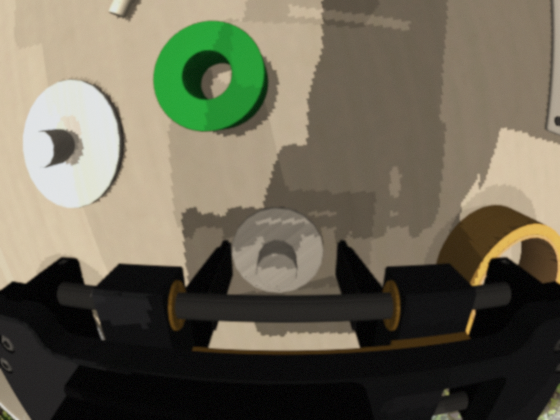

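step_arm --pt "0 -5.5 -3.3 0 0 -0.006" --pt "8 0 0 0 0 0" --pt "7 0 0 0 0 0" --pt "0 0 0 0 0 0"

```text
t: 11.58
eef_pos: [583.6, -99.7, 43.2]
tcp_rot: [-1.463, 1.566, -0.123]
ft_force: [0.2, 0.2, 0.0]
opening: 0.634
```

```bash
python3 - <<'E'
from h import *
s=env.state();im=env.read_camera('wrist');cv2.imwrite('pics/w9.png',im[:,:,::-1]);np.save('w9.npy',s)
r=Rt(s);print(s['eef_pos'],r.round(3)); d=np.array([582,-99.5,s['eef_pos'][2]])-s['eef_pos'];print(r.T@d,s['ft_force'])
print(np.cross([1,0,0],r.T@[0,0,-1]))
E
```

```text
[583.59843287 -99.74455044  43.16284686] [[ 0.005 -0.974  0.228]
 [-0.001  0.228  0.974]
 [-1.    -0.005  0.001]]
[-0.00845946  1.6120228  -0.12689954] [0.21721566 0.17170457 0.00400113]
[-0.          0.00056133  0.00520347]
```

View pics/w9.png

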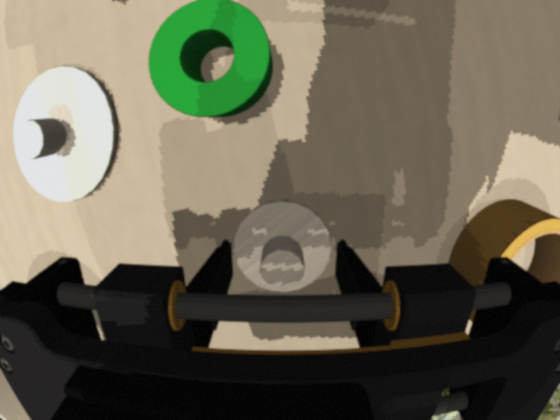

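step_arm --pt "4 1 0 0 0 0.005" --pt "1 0 0 0 0 0" --pt "0 0 0 0 0 0"

```text
t: 12.0
eef_pos: [582.8, -99.5, 38.2]
tcp_rot: [-0.579, 1.57, 0.762]
ft_force: [-0.6, 0.2, -0.4]
opening: 0.628
```

step_arm --pt "0 0 0 0 0 0" --pt "0 0 0 0 0 0" --pt "0 0 0 0 0 0" --pt "0 0 0 0 0 0" --pt "0 0 0 0 0 0" --pt "0 0 0 0 0 0" --grip 10

```text
t: 12.75
eef_pos: [582.8, -99.6, 38.4]
tcp_rot: [-0.881, 1.57, 0.46]
ft_force: [-0.2, 0.6, 0.3]
opening: 0.247
```

step_arm --pt "-30 0 0 0 0 0" --pt "-50 0 0 0 0 0" --pt "-25 0 0 0 0 0" --pt "-5 22 38 0 0 0" --pt "-5 22 38 0 0 0" --pt "0 22 38 0 0 0" --pt "0 22 38 0 0 0" --pt "0 22 38 0 0 0"

```text
t: 13.75
eef_pos: [517.8, 113.9, 156.9]
tcp_rot: [-0.439, 1.57, 0.896]
ft_force: [0.3, 0.7, -1.6]
opening: 0.245
```

step_arm --pt "0 22 38 0 0 0" --pt "0 18 32 0 0 0" --pt "0 0 0 0 0 0"

```text
t: 14.12
eef_pos: [493.1, 195.9, 157.0]
tcp_rot: [-0.229, 1.57, 1.109]
ft_force: [-0.7, -0.3, -0.1]
opening: 0.244
```

```bash
python3 - <<'E'
from h import *
s=env.state();im=env.read_camera('wrist');cv2.imwrite('pics/w10.png',im[:,:,::-1]);np.save('w10.npy',s)
r=Rt(s);print(s['eef_pos'],r.round(3)); d=np.array([490.5,203.5,s['eef_pos'][2]])-s['eef_pos'];print(r.T@d,s['ft_force'],s['opening'])
print(np.cross([1,0,0],r.T@[0,0,-1]))
E
```

```text
[493.05086399 195.92472382 156.98681373] [[ 0.001 -0.973  0.23 ]
 [ 0.001  0.23   0.973]
 [-1.    -0.     0.001]]
[0.00719732 4.22640741 6.78447823] [-0.7055564  -0.25561362 -0.13465959] 0.24384107487951887
[-0.          0.00124124  0.00028957]
```

View pics/w10.png

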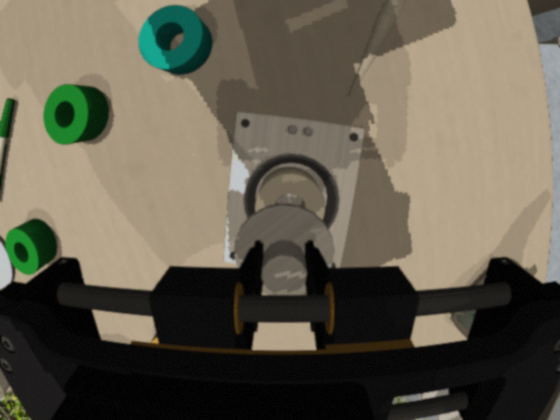

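step_arm --pt "10 4.2 6.8 0 0 0" --pt "25 0 0 0 0 0" --pt "15 0 0 0 0 0" --pt "0 0 0 0 0 0"

```text
t: 14.68
eef_pos: [491.6, 200.6, 104.2]
tcp_rot: [0.062, 1.57, 1.396]
ft_force: [0.4, 0.3, -1.3]
opening: 0.245
```

```bash
python3 - <<'E'
from h import *
s=env.state();im=env.read_camera('wrist');cv2.imwrite('pics/w11.png',im[:,:,::-1]);np.save('w11.npy',s)
r=Rt(s);print(s['eef_pos'],r.round(3)); d=np.array([490.5,203.5,s['eef_pos'][2]])-s['eef_pos'];print(r.T@d,s['ft_force'],s['opening'])
print(np.cross([1,0,0],r.T@[0,0,-1]))
cv2.imwrite('pics/s11.png',cv2.resize(env.read_camera('scene')[180:300,130:290,::-1],None,fx=4,fy=4))
E
```

```text
[491.55008043 200.64536053 104.18712743] [[ 0.    -0.972  0.235]
 [ 0.001  0.235  0.972]
 [-1.     0.     0.001]]
[1.81775032e-03 1.69086748e+00 2.52835901e+00] [ 0.43877447  0.26832055 -1.29532815] 0.244894340028276
[ 0.00000000e+00  6.90429819e-04 -4.26381354e-05]
```

View pics/w11.png

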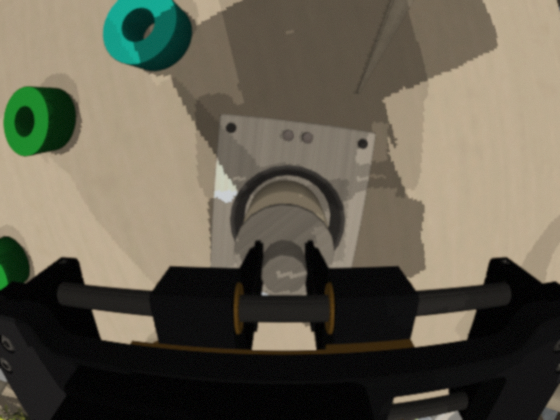

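View pics/s11.png

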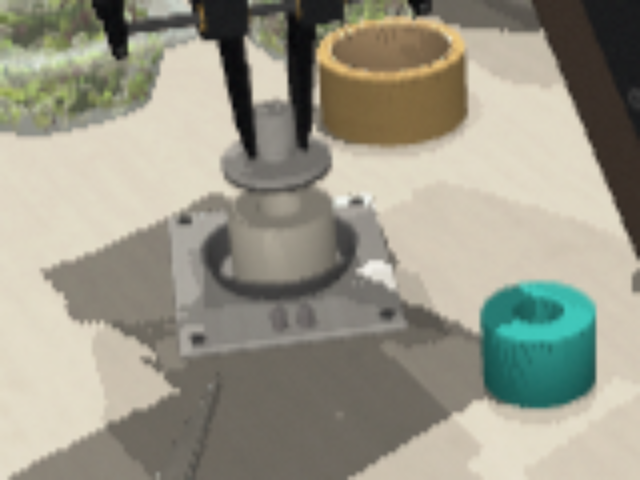

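step_arm --pt "2 1.5 2.5 0 0 0" --pt "8 0 0 0 0 0" --pt "5 0 0 0 0 0" --pt "0 0 0 0 0 0"

```text
t: 15.28
eef_pos: [491.7, 204.0, 90.6]
tcp_rot: [-0.936, 1.566, 0.398]
ft_force: [-0.2, 0.5, -0.8]
opening: 0.247
```

step_arm --pt "2 0 0 0 0 0" --pt "1 0 0 0 0 0" --pt "0 0 0 0 0 0"

```text
t: 15.65
eef_pos: [491.8, 204.1, 87.6]
tcp_rot: [-0.938, 1.566, 0.396]
ft_force: [0.3, 0.2, -1.1]
opening: 0.244
```

step_arm --pt "2 0 0 0 0 0" --pt "1 0 0 0 0 0" --pt "1 0 0 0 0 0" --pt "0 0 0 0 0 0"

```text
t: 16.15
eef_pos: [492.0, 204.1, 83.5]
tcp_rot: [-0.945, 1.566, 0.389]
ft_force: [0.1, -0.3, 0.7]
opening: 0.247
```

Contact is where expected; I'll press half a millimetre more and release.

step_arm --pt "0.5 0 0 0 0 0" --pt "0 0 0 0 0 0"

```text
t: 16.4
eef_pos: [492.1, 204.1, 83.4]
tcp_rot: [-0.968, 1.565, 0.366]
ft_force: [-0.8, 0.2, 0.5]
opening: 0.248
```

step_arm --pt "0 0 0 0 0 0" --pt "0 0 0 0 0 0" --pt "0 0 0 0 0 0" --pt "0 0 0 0 0 0" --grip 60

```text
t: 16.9
eef_pos: [492.1, 204.1, 83.3]
tcp_rot: [-0.965, 1.565, 0.369]
ft_force: [0.4, 0.1, -0.4]
opening: 0.6
```

step_arm --pt "-15 0 0 0 0 0" --pt "-40 0 0 0 0 0" --pt "-50 0 0 0 0 0" --pt "-20 0 0 0 0 0" --pt "0 0 0 0 0 0"

```text
t: 17.52
eef_pos: [491.3, 203.8, 215.7]
tcp_rot: [-0.985, 1.563, 0.349]
ft_force: [0.1, 0.3, -0.2]
opening: 0.63
```

```bash
python3 - <<'E'
from h import *
s=env.state();im=env.read_camera('wrist');cv2.imwrite('pics/w12.png',im[:,:,::-1]);np.save('w12.npy',s)
print(s['eef_pos'],s['ft_force'],s['opening'])
cv2.imwrite('pics/s12.png',cv2.resize(env.read_camera('scene')[180:300,130:290,::-1],None,fx=4,fy=4))
E
```

```text
[491.30699308 203.8170995  215.68099938] [ 0.07698844  0.26175926 -0.21380783] 0.6299872221788728
```

View pics/w12.png

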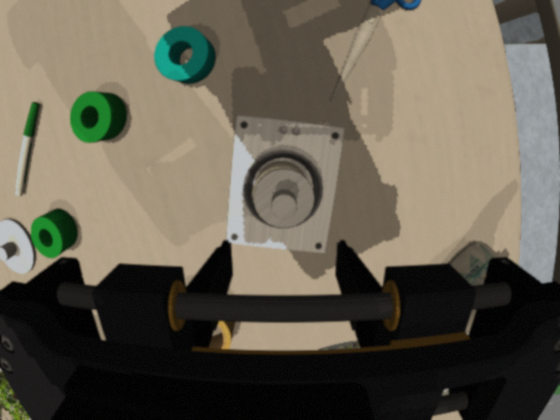

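View pics/s12.png

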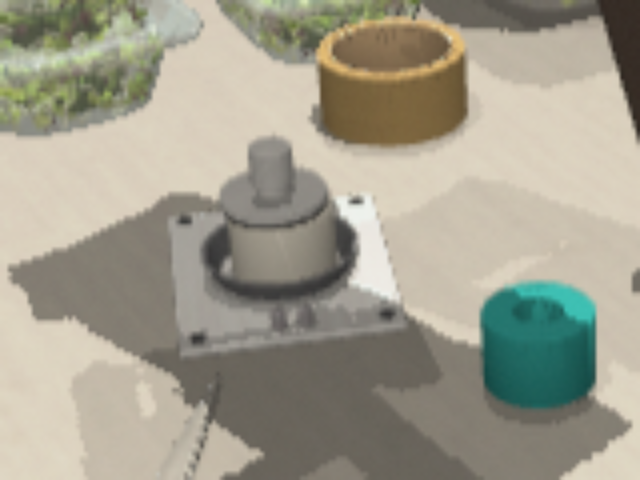

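```bash
python3 - <<'E'
from h import *
s=np.load('w12.npy',allow_pickle=True).item()
im=cv2.imread('pics/w12.png');cv2.imwrite('pics/w12z.png',cv2.resize(im[145:245,235:335],None,fx=6,fy=6,interpolation=cv2.INTER_CUBIC))
E
```

```text
(no output)
```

View pics/w12z.png

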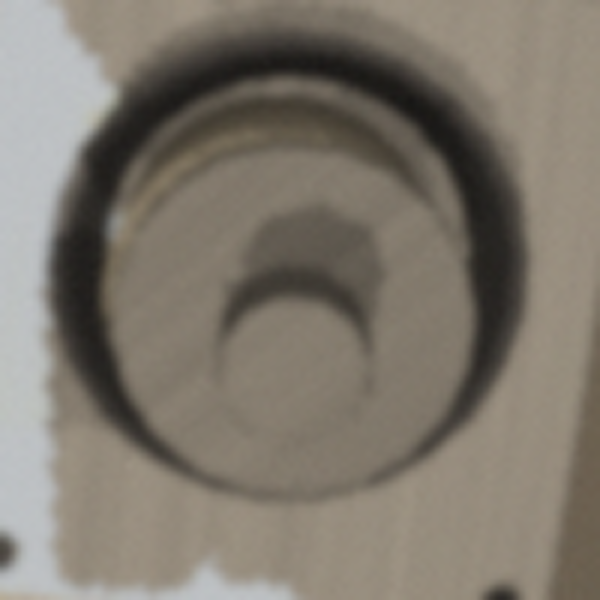

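```bash
python3 - <<'E'
from h import *
s=np.load('w12.npy',allow_pickle=True).item()
print(onz('wrist',283.5,198.7,53,s),onz('wrist',284.3,205.8,81,s))
print(tri(ray('wrist',283.5,198.7,s),ray('scene',198.7,229.2)),tri(ray('wrist',284.3,205.8,s),ray('scene',197.7,217)))
w6=np.load('w6.npy',allow_pickle=True).item();print(onz('wrist',284,206,45,w6))
E
```

```text
[491.62292975 204.75628891  53.        ] [491.15670341 205.47188635  81.        ]
(array([492.3109289 , 202.7871647 ,  47.11499884]), np.float64(3.631930116094922)) (array([491.05473039, 203.41663533,  78.05240333]), np.float64(4.17109013483458))
[493.45294563 203.49139682  45.        ]
```

```bash
python3 - <<'E'
from h import *
print(env.job_done(),env.state()['t'])
E
```

```text
the job is handed in; nothing more can be done
the job is handed in; nothing more can be done
```

The label roll is standing in the cup, the smaller disc is on top of it with its knob up, and I handed the job in at about 18 s of the 58 s allowed. No verdict was reported. I never went near the larger disc or the green and turquoise look-alikes.

**Roll:** I gripped it by its upper part, lowered it to the cup floor until the wrist force rose slightly, and released it. The wrist view put its axis at about (493, 203.5) and the cup centre at about (490.5, 203), so they are roughly 3 mm apart.

**Disc:** I gripped it by the knob, set it on the roll at the expected height, and released it. Its axis measured about (491.5, 205), roughly 2 mm from the roll's axis. It looks flat in both the wrist and scene pictures. The gripper ended about 130 mm clear above it.

**Checks that disagreed:**
- **Disc on the roll:** the two-view heights came out low. The top of the plate read 47 mm against the expected 53, and the knob top 78 mm against 81. The two rays missed each other by about 4 mm, so the readings are loose. The arm's height at contact matched the expected height to within about 0.1 mm.
- **Knob height before the grasp:** two of the camera pairings were useless, giving 44 mm and 71 mm against the true 36, because the views were too nearly parallel or the rays missed. I relied on the arm's own height there.

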